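# Hang the zone selector in the equipment case by its slotted ears

## Robot

A 7-joint arm with a two-finger parallel gripper is mounted at the origin on the work surface. World frame = base frame: x ahead of the robot, y to its left, z up, the work surface at z = 0. Lengths are in m, angles in rad, forces in N, time in s.
With the tool pointing down it reaches from about 0.4 to 0.85 m from the base axis. Payload 4.4 kg.
Tool frame: the origin (TCP) lies midway between the tips of the shut fingers; the grasp point (between the pads) lies 19 mm behind it (grip_point_offset is the distance from the TCP to the grasp point, in m); z points along the fingers, x is the direction in which the jaws open and shut, and the axes are right-handed (so a half turn about z gives the same grasp; the last joint's range is limited). The gripper opens to 94 mm and grips with 3 to 60 N. Pads are 16 mm wide; open, the fingers measure 119 mm over their backs; the gripper's body (75 mm by 177 mm) begins 78 mm behind the grasp point.
Start: joints at [1.077, 0.628, 0.038, 1.517, -0.027, 0.996, -0.02], TCP at [0.27, -0.591, 0.205] pointing down, gripper open.
Joint ranges: [-3.06, 3.06], [-0.37, 2.12], [-1.25, 1.32], [0.18, 2.47], [-1.1, 4.24], [0.23, 1.98], [-2.94, 2.94]. Speed limits (rad/s): [2.57, 2.57, 3.14, 3.14, 3.14, 3.14, 3.14].

## Interface

Orientations are given as a 3x3 rotation matrix whose columns are the frame's x, y, z axes.
In Python, from station import * gives the robot as it stands.
- The arm moves only by the shell command python3 -m creep 'ROWS' [FORCE]. ROWS is JSON, a list that holds one entry, the list of rows, each a list of 7 numbers: the shift along the tool's x, y, z in mm, then the turn, a rotation vector about the tool's x, y, z in rad, then the opening, from -1 (shut) to 1 (fully open), so that 0 is half open. In form: [[[tx, ty, tz, ax, ay, az, jaw], ...]]. A call has 1 to 12 rows; each row shifts and turns the commanded pose from where the row before left it, along the tool's axes as they then stand; what a row does not reach is not made up. A row lasts 1/10 s, in which the tool goes at most 50 mm and 8.59 degrees, less where a joint would pass 70% of its speed; a pose out of reach is approached as far as the arm can. A call with a gripper value outside its range is refused whole. The fingers move at their own pace and stop on an object; FORCE is the grip in N (left out, the last holds). Time passes only in rows, so rows that do not move let the fingers close. It gives the time, the measured TCP pose, the force and the opening at its end, in the units of the state.
- observe(): the state, without advancing time (a new reading comes with each control period).
- grab_frame(name): name is "scene" or "top" or "wrist"; returns a dict with "pixels" (400x640x3 uint8, red, green, blue), "vertical_fov" (degrees; the focal length in pixels is half the picture's height over the tangent of half this angle, whatever the lens; pixels are square), "cx", "cy" (the principal point, pixels), "R" (3x3) and "t" (3): a world point X has camera coordinates R X + t. Camera axes: x right, y down, z forward; pixel columns grow to the right and rows downward; lengths in m; the calibration is good to about 2 mm. A picture is of the moment at which its call begins. There is no depth.
- sign_off(): hands the job in, once; it reports no verdict.
The state is a dict: "t": time; "joint_positions": joint angles; "joint_velocities": joint speeds; "joint_torque": joint torques, N m; "eef_pos": TCP position; "ee_rot": TCP orientation; "force": force on the tool from outside, world axes, zero at the start; "wrist_torque": the same for the moment, N m; "finger_gap": finger opening in m.
Only numpy, scipy, OpenCV 4.12 (cv2) and the standard library are available. Lean on these libraries where they do the work, as an engineer would, in place of code of your own. Each camera call takes 0.05 s, during which the arm holds its last target. There are 200 camera calls.

## Task

Hang the blue selector box on the two headed studs at the front of the open equipment case: lower the slots in its ears over the studs, slide it sideways along the studs and lower it until both studs are fully home in the seat notches and carry its weight, and only then let go. Work by feel and gently, never forcing a jammed slot, and leave the screwdriver, screw tray and white socket box where they are.

Things in the scene. Friction and masses are not known exactly. Their poses are not given: they have to be found in the camera images.
- unit_center (a point): Centre of the blue selector box, 140 (x) x 50 (y) x 80 (z) mm, 0.35 to 0.7 kg, standing on the table. +y points out of its white front (small knobs in its lower half, none within 20 mm of the middle), z up. Grasp from above at the middle, across the 50 mm depth. On its sides are two 4 mm steel ears, at y -10 to -6 mm, that reach to x -134 and +153 mm and from 30 mm below to 38 mm above the centre.
- unit_entry (a point): Midpoint between the tops of the two slot entries, at x 20, y -8, z +17 mm from the box centre; axes as the box. Both ears have the same slot, not mirrored. The entries lie 118 mm to either side of this point along x: 14 mm wide, open downwards, flared to 28 mm at the mouth 32 mm below. Studs come up them until they touch the slot's level top edge at this height.
- unit_seat (a point): Midpoint between the tops of the two seat notches, at x 0, y -8, z +22 mm from the box centre; axes as the box. From the entry each slot runs level towards the box's -x, 12 mm high, to an end wall 5.5 mm past the seat middle; there a notch 11 mm wide rises 5 mm above its top edge. So the box slides about 20 mm towards its own +x until the end walls meet the studs, then goes 5 mm down.
- case: Open-topped black equipment case with aluminium edges, fixed; 292 mm wide (x), 190 deep, 207 high. Origin at table height under the middle of the front plane of its two dark rails; +y straight out of its open front, z up. An amplifier fills it up to 84 mm, knobs 15 mm out; above it, 210 mm wide and 150 mm deep between the rails is free for a finger. Box and case must never press over 25 N.
- stud_mark (a point): Nominal midpoint between the two steel studs (8 mm diameter, along the case's y, at case x -118 and +118 mm), 165 mm up and 4.5 mm out: middle of the 9 mm gap between rail face and the 18 mm brass heads, in which the ears run. The studs are clamped fast and level with each other, but set by eye: really up to 10 mm higher or lower than this mark, which no reading tells. Axes as the case.
- driver_mid (a point): Screwdriver with red handle, 170 mm long, lying on the table; the point is about half-way along it, 10 mm up. A bystander.
- screwtray: Yellow open tray, 90 x 65 x 28 mm, origin under its middle. A bystander.
- wallbox: White socket box, 70 x 70 x 40 mm, origin under its middle. A bystander.

How it is judged:
By the outcome, as a careful person would: the job done as asked, in the order asked, and still so for the second after the job is handed in, with the robot touching nothing.
It also fails if it takes over 45 s, if anything falls off the work surface, if the arm or the gripper's body presses on something with over 40 N, if the wrist force passes 120 N, or if a joint passes its speed limit or range.

## Working session

There is one attempt and no reset: what is moved stays moved. The work goes in short steps, Python scripts to look and compute and a shell command to move; the robot and the scene stay as the last step left them, time stands still between calls to the robot, and variables do not carry over. Pictures are saved under pics/ and viewed, about 8 in all and at most 12, crops included, and the job is handed in when it is done.

```bash
mkdir -p pics; ls
python3 - <<'E'
from station import *
import cv2,numpy as np
s=observe();print({k:np.round(v,3).tolist() for k,v in s.items()})
for n in ("scene","top"):
    f=grab_frame(n);cv2.imwrite(f"pics/{n}0.png",cv2.cvtColor(f["pixels"],cv2.COLOR_RGB2BGR))
    print(n,f["vertical_fov"],f["cx"],f["cy"],np.round(f["R"],4).tolist(),np.round(f["t"],4).tolist())
E
```

```text
pics
{'t': 0.0, 'joint_positions': [1.077, 0.629, 0.038, 1.518, -0.027, 0.996, -0.02], 'joint_velocities': [-0.002, 0.0, -0.001, 0.001, -0.0, 0.001, 0.0], 'joint_torque': [0.001, -54.972, 1.143, -18.663, -0.052, 0.024, 0.0], 'eef_pos': [0.269, -0.591, 0.205], 'ee_rot': [[0.415, -0.91, -0.001], [-0.91, -0.415, 0.002], [-0.002, 0.0, -1.0]], 'force': [0.291, -0.325, 0.133], 'wrist_torque': [0.005, -0.013, 0.058], 'finger_gap': 0.094}
scene 49.92541809779148 314.56832485556214 196.0516248268907 [[-0.8862, 0.4632, 0.005], [0.2532, 0.4934, -0.8321], [-0.3879, -0.7362, -0.5546]] [0.3845, -0.1009, 1.4498]
top 52.38701873944227 326.74873115691395 199.59883253602166 [[-0.0144, -0.9998, 0.0132], [-0.9915, 0.0126, -0.1293], [0.1291, -0.0149, -0.9915]] [0.1467, 0.5291, 1.0888]
```

View pics/top0.png

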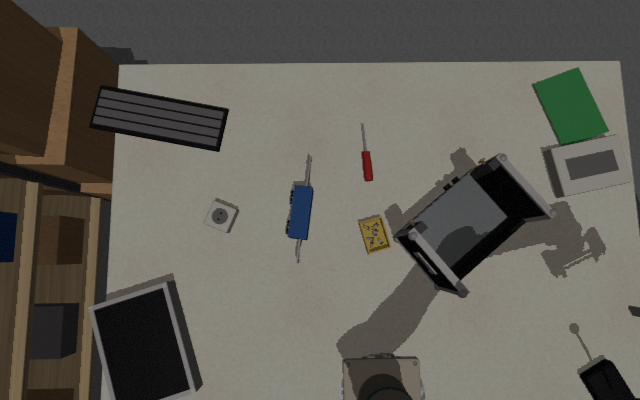

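View pics/scene0.png

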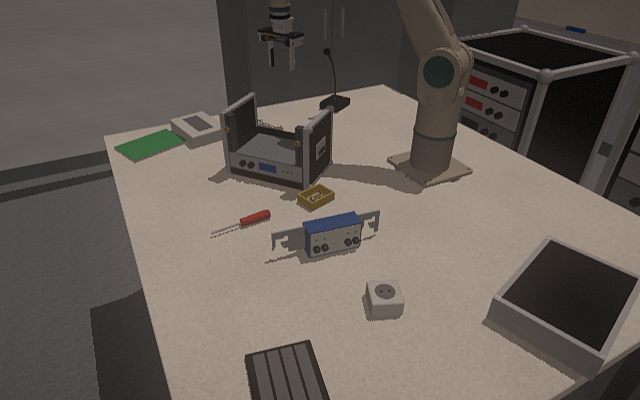

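The top view shows the box at about (301,212), with its front and knobs to the left (+y). The case is at about (470,225), with its front facing up-left. The tray (374,234) and driver (366,155) lie between them, and the wallbox is at (220,216). I'll zoom in on both for corners.

Run:
```python
import cv2,numpy as np
t=cv2.imread("pics/top0.png")
a=cv2.resize(t[145:270,270:340],None,fx=4.4,fy=4.4,interpolation=cv2.INTER_CUBIC)
b=cv2.resize(t[145:305,385:560],None,fx=2.75,fy=2.75,interpolation=cv2.INTER_CUBIC)
b=cv2.convertScaleAbs(b,alpha=1.6,beta=10)
h=600;o=np.zeros((h,800,3),np.uint8);o[:a.shape[0],:a.shape[1]]=a;o[:b.shape[0],312:312+b.shape[1]]=b[:,:488]
cv2.imwrite("pics/crop1.png",o)
hsv=cv2.cvtColor(t,cv2.COLOR_BGR2HSV)
m=cv2.inRange(hsv,(100,120,40),(125,255,255));m[:,:270]=0;m[:,340:]=0
n,l,st,c=cv2.connectedComponentsWithStats(m);i=1+np.argmax(st[1:,4]);print(st[i],c[i])
print(cv2.minAreaRect(np.argwhere(l==i)[:,::-1].astype(np.float32)))
print(np.bincount(hsv[...,2][l==i]//10))
```

```text
[288 185  25  55 999] [300.34434434 212.02602603]
((300.0692443847656, 211.9461669921875), (19.473453521728516, 52.71476364135742), 7.125016689300537)
[  0   0   0   0   9  36  15  23 911   5]
```

View pics/crop1.png

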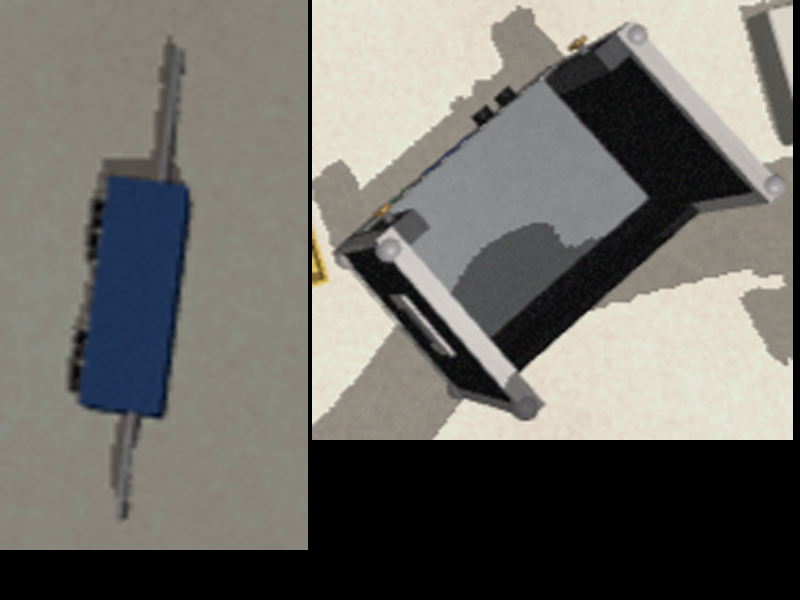

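The crop shows the box top corners clearly, the four case-top corner balls (crop (390,248), (637,34), (525,405), (773,186)), and the brass heads at crop (381,211) and (578,43).

```bash
cat > h.py <<'E'
import numpy as np,cv2
from station import *
def ray(f,uv):
    k=200/np.tan(np.radians(f["vertical_fov"]/2));R=np.array(f["R"]);t=np.array(f["t"])
    d=R.T@np.array([(uv[0]-f["cx"])/k,(uv[1]-f["cy"])/k,1]);return -R.T@t,d
def onz(f,uv,z):
    c,d=ray(f,uv);return c+d*(z-c[2])/d[2]
def proj(f,X):
    k=200/np.tan(np.radians(f["vertical_fov"]/2));p=np.array(f["R"])@X+f["t"];return np.array([f["cx"]+k*p[0]/p[2],f["cy"]+k*p[1]/p[2]])
def tri(obs):
    A=np.zeros((3,3));b=np.zeros(3)
    for f,uv in obs:
        c,d=ray(f,uv);d/=np.linalg.norm(d);M=np.eye(3)-np.outer(d,d);A+=M;b+=M@c
    return np.linalg.solve(A,b)
E
python3 - <<'E'
from h import *
f=grab_frame("top")
hsv=cv2.cvtColor(f["pixels"],cv2.COLOR_RGB2HSV)
m=cv2.inRange(hsv,(100,120,80),(125,255,255));m[:,:270]=0;m[:,340:]=0;m[:180]=0;m[245:]=0
r=cv2.minAreaRect(np.argwhere(m>0)[:,::-1].astype(np.float32));print(r)
P=np.array([onz(f,p,.08) for p in cv2.boxPoints(r)]);print(P.round(4),P.mean(0).round(4))
for i in range(2):
    e=P[i+1]-P[i];print(np.linalg.norm(e).round(4),np.degrees(np.arctan2(e[1],e[0])).round(2))
q=lambda x,y:(385+(x-312)/2.75,145+y/2.75)
B=np.array([onz(f,q(*p),.2) for p in [(390,248),(637,34),(525,405),(773,186)]]);print(B.round(4),"mean",B.mean(0).round(4))
H=np.array([onz(f,q(*p),.165) for p in [(381,211),(578,43)]]);print("heads",H.round(4))
for e in (B[1]-B[0],B[3]-B[2],H[1]-H[0],B[0]-B[2]): print(np.linalg.norm(e).round(4),np.degrees(np.arctan2(e[1],e[0])).round(2))
for n,X in(("tray",onz(f,(374,234),.02)),("drv",onz(f,(366,155),.01)),("wb",onz(f,(220,216),.04))):print(n,X.round(3))
w=grab_frame("wrist");print(w["vertical_fov"],np.round(w["R"],3),np.round(w["t"],3))
E
```

```text
((299.68463134765625, 211.5230712890625), (18.10906982421875, 51.970550537109375), 7.125016689300537)
[[0.4299 0.2441 0.08  ]
 [0.5661 0.2268 0.08  ]
 [0.5595 0.1792 0.08  ]
 [0.4234 0.1973 0.08  ]] [0.4947 0.2118 0.08  ]
0.1373 -7.26
0.0481 -97.92
[[ 0.4232 -0.0583  0.2   ]
 [ 0.6059 -0.2817  0.2   ]
 [ 0.2914 -0.1655  0.2   ]
 [ 0.4716 -0.3894  0.2   ]] mean [ 0.448  -0.2237  0.2   ]
heads [[ 0.4572 -0.0597  0.165 ]
 [ 0.6063 -0.2438  0.165 ]]
0.2885 -50.73
0.2873 -51.17
0.2369 -51.01
0.1699 39.13
tray [0.435 0.01  0.02 ]
drv [0.661 0.025 0.01 ]
wb [0.489 0.431 0.04 ]
60.046917248020776 [[ 0.415 -0.91  -0.001]
 [-0.885 -0.404  0.233]
 [-0.212 -0.096 -0.972]] [-0.65  -0.024  0.389]
```

```bash
python3 -m creep '[[[0,0,-42,0,0,0,1],[0,0,-42,0,0,0,1],[0,0,-41,0,0,0,1],[-27,-41,0,0,0,0,1],[-27,-41,0,0,0,0,1],[-27,-41,0,0,0,0,1],[-27,-41,0,0,0,0,1],[-27,-41,0,0,0,0,1],[-27,-41,0,0,0,0,1],[-27,-41,0,0,0,0,1],[-27,-41,0,0,0,0,1],[-27,-41,0,0,0,0,1]]]'; python3 -m creep '[[[-28,-44,0,0,0,0,1],[-28,-43,0,0,0,-0.149,1],[0,0,0,0,0,-0.149,1],[0,0,0,0,0,-0.149,1],[0,0,0,0,0,-0.149,1],[0,0,0,0,0,-0.149,1],[0,0,0,0,0,-0.149,1],[0,0,0,0,0,-0.149,1],[0,0,0,0,0,-0.149,1],[0,0,0,0,0,-0.149,1],[0,0,0,0,0,-0.149,1],[0,0,0,0,0,-0.149,1]]]'; python3 -m creep '[[[0,0,0,0,0,-0.149,1],[0,0,0,0,0,-0.036,1],[0,0,0,0,0,0,1],[0,0,0,0,0,0,1]]]'
python3 - <<'E'
from h import *
import pickle
s=observe();R=np.array(s["ee_rot"]);print(s["t"],np.round(s["eef_pos"],4),R.round(3),np.round(s["joint_positions"],2))
f=grab_frame("wrist");pickle.dump(f,open("w1.pkl","wb"));cv2.imwrite("pics/w1.png",f["pixels"][...,::-1])
E
```

```text
t: 1.4
eef_pos: [0.5052, -0.2154, 0.3306]
ee_rot: [[0.415, -0.91, 0.0], [-0.91, -0.415, -0.0], [0.0, -0.0, -1.0]]
force: [0.6, -1.1, -0.9]
finger_gap: 0.0942
t: 2.6
eef_pos: [0.5585, -0.1332, 0.3303]
ee_rot: [[0.877, 0.481, -0.0], [0.481, -0.877, -0.0], [-0.0, -0.0, -1.0]]
force: [0.7, 0.3, -0.7]
finger_gap: 0.094
t: 3.0
eef_pos: [0.5585, -0.1332, 0.3303]
ee_rot: [[0.778, 0.628, -0.0], [0.628, -0.778, 0.0], [-0.0, -0.0, -1.0]]
force: [0.4, 0.2, -0.5]
finger_gap: 0.0936
3.0 [ 0.5585 -0.1332  0.3303] [[ 0.778  0.628 -0.   ]
 [ 0.628 -0.778  0.   ]
 [-0.    -0.    -1.   ]] [ 0.52  0.44 -0.51  1.54  0.22  1.22  0.65]
```

View pics/w1.png

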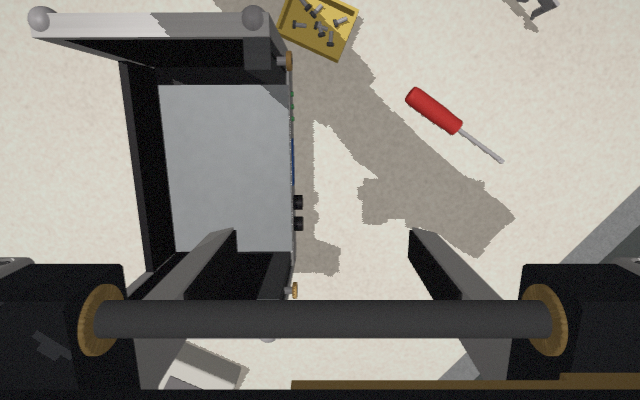

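The view shows both studs: heads at about (289,61) and (294,290), rail fronts near column 270–292. I'll take a second view 120 mm further out for triangulation.

```bash
python3 -m creep '[[[40,0,0,0,0,0,1],[40,0,0,0,0,0,1],[40,0,0,0,0,0,1],[0,0,0,0,0,0,1],[0,0,0,0,0,0,1]]]'
python3 - <<'E'
from h import *
import pickle
g=grab_frame("wrist");pickle.dump(g,open("w2.pkl","wb"))
f=pickle.load(open("w1.pkl","rb"))
ims=[]
for F,ps in((f,[(289,61),(294,290)]),(g,None)):
    if ps is None:
        k=200/np.tan(np.radians(F["vertical_fov"]/2))
        ps=[proj(F,onz(f,p,.165)) for p in [(289,61),(294,290)]];print(np.round(ps))
    for u,v in ps:
        u,v=int(u),int(v);c=F["pixels"][max(0,v-25):v+25,max(0,u-33):u+33,::-1]
        print("crop origin",max(0,u-33),max(0,v-25))
        ims.append(cv2.resize(c,(396,300),interpolation=cv2.INTER_CUBIC))
cv2.imwrite("pics/studs.png",np.vstack([np.hstack(ims[:2]),np.hstack(ims[2:])]))
E
```

```text
t: 3.55
eef_pos: [0.6519, -0.0567, 0.3298]
ee_rot: [[0.776, 0.631, -0.001], [0.631, -0.776, 0.0], [-0.001, -0.001, -1.0]]
force: [0.4, -1.0, 0.2]
finger_gap: 0.0939
crop origin 256 36
crop origin 261 265
[[160.  62.]
 [183. 291.]]
crop origin 126 36
crop origin 149 265
```

View pics/studs.png

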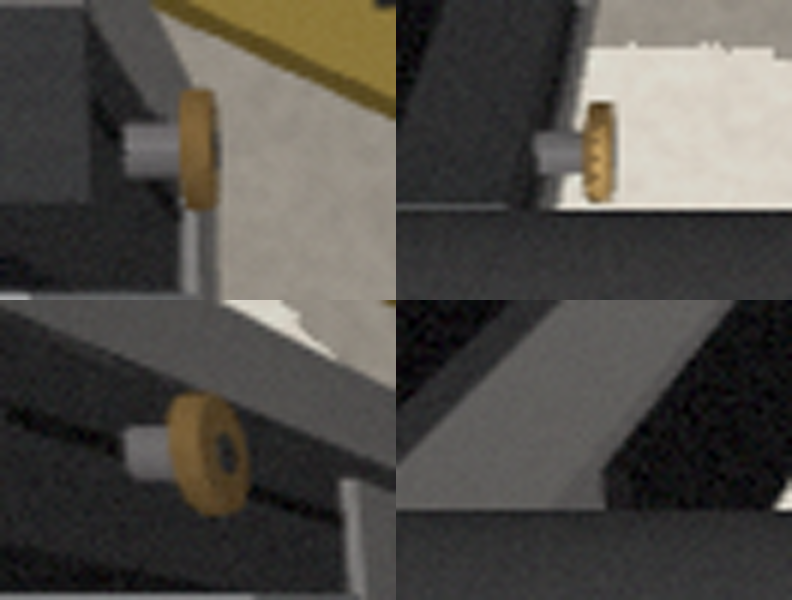

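Run:
```python
from h import *
import pickle
f=pickle.load(open("w1.pkl","rb"));g=pickle.load(open("w2.pkl","rb"))
q=lambda ox,oy,x,y:(ox+(x+.5)/6-.5,oy+(y+.5)/6-.5)
o=[]
for a,b in(((124,150),(124,153)),((180,150),(171,155))):
    X=tri([(f,q(256,36,*a)),(g,q(126,36,*b))]);print("A",X.round(4),proj(f,X)-q(256,36,*a),proj(g,X)-q(126,36,*b));o.append(X)
z=np.mean([x[2] for x in o]);
for zz in (z,.165):
  A=[onz(f,q(256,36,*p),zz) for p in((124,150),(180,150))];B=[onz(f,q(261,265,*p),zz) for p in((141,152),(187,152))]
  print(zz,"A",np.round(A,4).tolist(),"B",np.round(B,4).tolist())
  d=np.mean(B,0)-np.mean(A,0);print(np.linalg.norm(d),np.degrees(np.arctan2(d[1],d[0])),"mid",(np.mean(A,0)+np.mean(B,0))/2, "gap",np.linalg.norm(A[1]-A[0]),np.linalg.norm(B[1]-B[0]))
s=observe();R=np.array(s["ee_rot"]);p=np.array(s["eef_pos"]);print(np.round(s["joint_positions"],2))
print("tool delta to box", (R.T@(np.array([.4945,.2115,.2])-p)*1e3).round(1),"yaw",np.degrees(np.arctan2(R[1,0],R[0,0])))
```

```text
A [ 0.4511 -0.0685  0.1672] [-0.00089346 -0.01740589] [0.00312574 0.01741014]
A [ 0.4586 -0.0633  0.1712] [0.00587552 0.13375863] [-0.02323601 -0.13374891]
0.1691815129639141 A [[0.4515, -0.0686, 0.1692], [0.4582, -0.0631, 0.1692]] B [[0.598, -0.2479, 0.1692], [0.6045, -0.2427, 0.1692]]
0.23160171204324023 -50.80120661954595 mid [ 0.52805983 -0.15559086  0.16918151] gap 0.008596064854519669 0.008259252082177952
0.165 A [[0.4507, -0.0684, 0.165], [0.4575, -0.0629, 0.165]] B [[0.599, -0.25, 0.165], [0.6055, -0.2447, 0.165]]
0.23444998989751945 -50.80120661954592 mid [ 0.52820224 -0.15650295  0.165     ] gap 0.008701780744713545 0.008360825790727167
[ 0.32  0.58 -0.5   1.31  0.27  1.32  0.5 ]
tool delta to box [  47.8 -308.3  130. ] yaw 38.99645216329617
```

```bash
python3 -m creep '[[[7,-44,0,0,0,0,1],[7,-44,0,0,0,0,1],[7,-44,0,0,0,0,1],[7,-44,0,0,0,0,1],[7,-44,0,0,0,0,1],[7,-44,0,0,0,0,1],[6,-44,0,0,0,0,1],[0,0,20,0,0,-0.127,1],[0,0,20,0,0,-0.127,1],[0,0,20,0,0,-0.127,1],[0,0,20,0,0,-0.127,1],[0,0,20,0,0,-0.127,1]]]'; python3 -m creep '[[[0,0,20,0,0,-0.127,1],[0,0,10,0,0,0,1],[0,0,0,0,0,0,1],[0,0,0,0,0,0,1]]]'
python3 - <<'E'
from h import *
import pickle
f=grab_frame("wrist");pickle.dump(f,open("w3.pkl","wb"));cv2.imwrite("pics/w3.png",f["pixels"][...,::-1])
hsv=cv2.cvtColor(f["pixels"],cv2.COLOR_RGB2HSV)
m=cv2.inRange(hsv,(100,120,60),(125,255,255))
n,l,st,c=cv2.connectedComponentsWithStats(m);i=1+np.argmax(st[1:,4]);print(st[i],c[i])
r=cv2.minAreaRect(np.argwhere(l==i)[:,::-1].astype(np.float32));print(r)
P=np.array([onz(f,p,.08) for p in cv2.boxPoints(r)]);print(P.round(4),P.mean(0).round(4))
for i in range(2):
    e=P[i+1]-P[i];print(np.linalg.norm(e).round(4),np.degrees(np.arctan2(e[1],e[0])).round(2))
s=observe();R=np.array(s["ee_rot"]);p=np.array(s["eef_pos"]);print(p,"yaw",np.degrees(np.arctan2(R[1,0],R[0,0])),s["joint_positions"])
E
```

```text
t: 4.8
eef_pos: [0.4955, 0.2098, 0.2302]
ee_rot: [[0.25, 0.968, 0.001], [0.968, -0.25, -0.001], [-0.001, 0.002, -1.0]]
force: [0.2, -0.2, 0.3]
finger_gap: 0.094
t: 5.2
eef_pos: [0.4958, 0.2115, 0.2013]
ee_rot: [[0.131, 0.991, 0.001], [0.991, -0.131, -0.0], [0.0, 0.001, -1.0]]
force: [0.3, 0.8, 0.3]
finger_gap: 0.0938
[ 294  114   57  153 8322] [321.75402547 188.81302571]
((321.9999694824219, 189.99998474121094), (55.99999237060547, 151.99996948242188), 0.0)
[[0.5599 0.1759 0.08  ]
 [0.4236 0.1965 0.08  ]
 [0.4298 0.2432 0.08  ]
 [0.5667 0.2277 0.08  ]] [0.495  0.2108 0.08  ]
0.1379 171.39
0.0471 82.49
[0.49596305 0.21191457 0.20157555] yaw 82.54203432646055 [ 0.01052532  0.55519482 -0.7088275   1.82066338  0.44394429  0.92858829
  0.54452809]
```

View pics/w3.png

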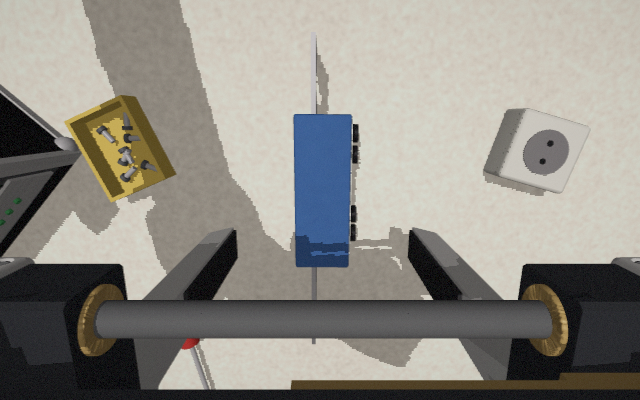

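Box straight and centred between the fingers (top spans columns 294–351, rows 114–267). Nothing is in the way, so I'll descend and grip.

```bash
python3 -m creep '[[[-1,-1,40,0,0,0,1],[0,0,40,0,0,0,1],[0,0,40,0,0,0,1],[0,0,30,0,0,0,1],[0,0,12,0,0,0,1],[0,0,0,0,0,0,-0.2],[0,0,0,0,0,0,-0.2],[0,0,0,0,0,0,-0.2],[0,0,0,0,0,0,-0.2],[0,0,0,0,0,0,-0.2],[0,0,0,0,0,0,-0.2],[0,0,0,0,0,0,-0.2]]]' 40
```

```text
t: 6.45
eef_pos: [0.4946, 0.2114, 0.039]
ee_rot: [[0.127, 0.992, 0.001], [0.992, -0.127, 0.0], [0.001, 0.001, -1.0]]
force: [0.3, -0.1, 4.5]
finger_gap: 0.0499
```

Gripped at 49.9 mm. Lift, carry above the case front, and turn.

```bash
python3 -m creep '[[[0,0,-15,0,0,0,-0.2],[0,0,-35,0,0,0,-0.2],[0,0,-40,0,0,0,-0.2],[0,0,-40,0,0,0,-0.2],[0,0,-40,0,0,0,-0.2],[0,0,-40,0,0,0,-0.2],[0,0,-26,0,0,0,-0.2],[-20,4,0,0,0,0,-0.2],[-35,7,0,0,0,0,-0.2],[-35,7,0,0,0,0,-0.2],[-35,7,0,0,0,0,-0.2],[-35,7,0,0,0,0,-0.2]]]'; python3 -m creep '[[[-35,7,0,0,0,0,-0.2],[-35,7,0,0,0,0,-0.2],[-35,7,0,0,0,0,-0.2],[-35,7,0,0,0,0,-0.2],[-25,6,0,0,0,0,-0.2],[-16,5,0,0,0,0.07,-0.2],[0,0,0,0,0,0.13,-0.2],[0,0,0,0,0,0.13,-0.2],[0,0,0,0,0,0.13,-0.2],[0,0,0,0,0,0.13,-0.2],[0,0,0,0,0,0.11,-0.2],[0,0,0,0,0,0.059,-0.2]]]';python3 -m creep '[[[0,0,0,0,0,0,-0.2],[0,0,0,0,0,0,-0.2]]]'
python3 - <<'E'
from h import *
import pickle
f=grab_frame("wrist");pickle.dump(f,open("w4.pkl","wb"));cv2.imwrite("pics/w4.png",f["pixels"][...,::-1])
s=observe();R=np.array(s["ee_rot"]);p=np.array(s["eef_pos"]);print(p,"yaw",np.degrees(np.arctan2(R[1,0],R[0,0])),R.round(4),np.round(s["joint_positions"],2),s["force"],s["wrist_torque"],s["finger_gap"])
E
```

```text
t: 7.65
eef_pos: [0.5039, 0.0462, 0.2731]
ee_rot: [[0.127, 0.992, -0.003], [0.992, -0.127, -0.001], [-0.001, -0.003, -1.0]]
force: [-0.1, 0.3, -7.5]
finger_gap: 0.0496
t: 8.85
eef_pos: [0.5194, -0.1361, 0.2729]
ee_rot: [[0.777, 0.629, -0.004], [0.629, -0.777, 0.001], [-0.003, -0.003, -1.0]]
force: [-0.0, -0.4, -6.6]
finger_gap: 0.05
t: 9.05
eef_pos: [0.5202, -0.136, 0.2735]
ee_rot: [[0.774, 0.633, -0.002], [0.633, -0.774, 0.0], [-0.002, -0.002, -1.0]]
force: [0.7, -0.4, -6.7]
finger_gap: 0.0499
[ 0.5204257  -0.13609982  0.27371144] yaw 39.27466873488202 [[ 7.741e-01  6.330e-01 -1.800e-03]
 [ 6.330e-01 -7.741e-01  4.000e-04]
 [-1.100e-03 -1.500e-03 -1.000e+00]] [ 0.58  0.44 -0.54  1.73  0.25  1.05  0.63] [ 0.20938622 -0.10184255 -7.1587262 ] [ 0.06155325 -0.09042174 -0.00295901] 0.04960274373409986
```

View pics/w4.png

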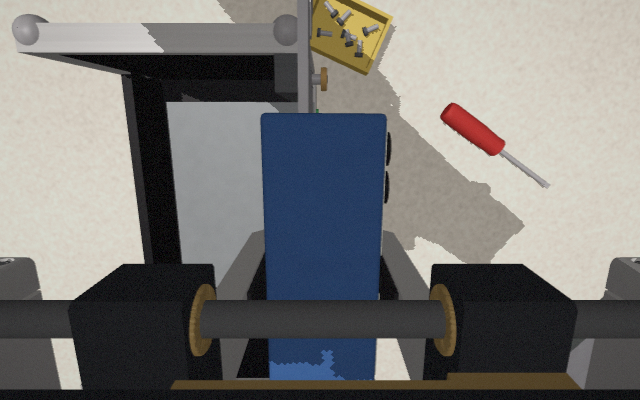

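The box is held level, with the ear above and just in front of the stud A (head at about (324,79), ear columns 298–313). I'll zoom in for precise relative positions.

Run:
```python
from h import *
import pickle
f=pickle.load(open("w4.pkl","rb"))
c=f["pixels"][0:125,255:395,::-1]
cv2.imwrite("pics/w4c.png",cv2.convertScaleAbs(cv2.resize(c,None,fx=4.8,fy=4.8,interpolation=cv2.INTER_CUBIC)[:600],alpha=1.5))
s=observe();R=np.array(s["ee_rot"]);p=np.array(s["eef_pos"])
# box frame: x=tool y, y=tool x, z=-tool z
B=np.stack([R[:,1],R[:,0],-R[:,2]],1);c0=p+B@[0,0,.001]
for n,X in(("c-",(-70,-25,40)),("c+",(-70,25,40)),("ear tip-",(-134,-10,38)),("ear tip+",(-134,-6,38)),("ear root-",(-80,-10,38)),("ear root+",(-80,-6,38))):print(n,proj(f,c0+B@(np.array(X)/1e3)).round(1))
```

```text
c- [258.2 109.1]
c+ [388.2 109.2]
ear tip- [294.5 -81.3]
ear tip+ [306.  -81.3]
ear root- [297.1  82.3]
ear root+ [307.6  82.3]
```

View pics/w4c.png

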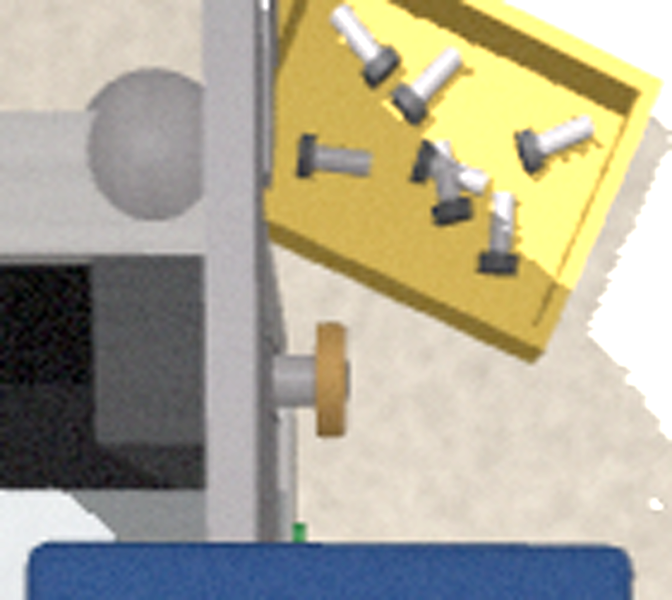

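Run:
```python
from h import *
import pickle
f=pickle.load(open("w4.pkl","rb"));f1=pickle.load(open("w1.pkl","rb"))
s=observe();R=np.array(s["ee_rot"]);p=np.array(s["eef_pos"])
B=np.stack([R[:,1],R[:,0],-R[:,2]],1);c0=p+B@[0,0,.001]
q=lambda ox,oy,x,y,k:(ox+(x+.5)/k-.5,oy+(y+.5)/k-.5)
yw=-50.8;cx=np.array([np.cos(np.radians(yw)),np.sin(np.radians(yw)),0]);cy=np.array([-cx[1],cx[0],0])
for z in(.163,.167,.171):
    H=onz(f,q(255,0,315,380,4.8),z);H1=onz(f1,q(256,36,180,150,6),z);HB=onz(f1,q(261,265,187,152,6),z)
    for n,h,sg in(("A now",H,1),("A w1",H1,1),("B w1",HB,-1)):
        mid=h-4.5e-3*cy+sg*.118*cx
        tgt=mid-.02*cx+.008*cy
        d=tgt-c0;print(z,n,"shift in case x,y mm",(d@cx*1e3).round(1),(d@cy*1e3).round(1))
print("case-yaw vs tool",yw+90-np.degrees(np.arctan2(R[1,0],R[0,0])))
```

```text
0.163 A now shift in case x,y mm 1.1 1.2
0.163 A w1 shift in case x,y mm 1.2 0.8
0.163 B w1 shift in case x,y mm 1.0 0.6
0.167 A now shift in case x,y mm 1.5 1.2
0.167 A w1 shift in case x,y mm 1.8 1.2
0.167 B w1 shift in case x,y mm -1.1 1.0
0.171 A now shift in case x,y mm 1.9 1.3
0.171 A w1 shift in case x,y mm 2.4 1.6
0.171 B w1 shift in case x,y mm -3.2 1.4
case-yaw vs tool -0.07466873488201742
```

```bash
python3 -m creep '[[[1,1,10,0,0,0,-0.2],[0,0,25,0,0,0,-0.2],[0,0,18,0,0,0,-0.2],[0,0,7,0,0,0,-0.2],[0,0,0,0,0,0,-0.2],[0,0,0,0,0,0,-0.2]]]'
python3 - <<'E'
from h import *
import pickle
f=grab_frame("wrist");pickle.dump(f,open("w5.pkl","wb"))
c=f["pixels"][0:125,235:395,::-1]
s=observe();R=np.array(s["ee_rot"]);p=np.array(s["eef_pos"]);print(p,s["force"],"yaw",np.degrees(np.arctan2(R[1,0],R[0,0])))
cv2.imwrite("pics/w5c.png",cv2.convertScaleAbs(cv2.resize(c,None,fx=4.8,fy=4.8,interpolation=cv2.INTER_CUBIC),alpha=1.5))
E
```

```text
t: 9.7
eef_pos: [0.5232, -0.1363, 0.2149]
ee_rot: [[0.775, 0.632, 0.001], [0.632, -0.775, 0.0], [0.001, 0.001, -1.0]]
force: [-0.1, -0.9, -6.4]
finger_gap: 0.0496
[ 0.52343387 -0.13632437  0.21528441] [ 0.78938538  0.34129513 -6.93043187] yaw 39.19973199821933
```

View pics/w5c.png

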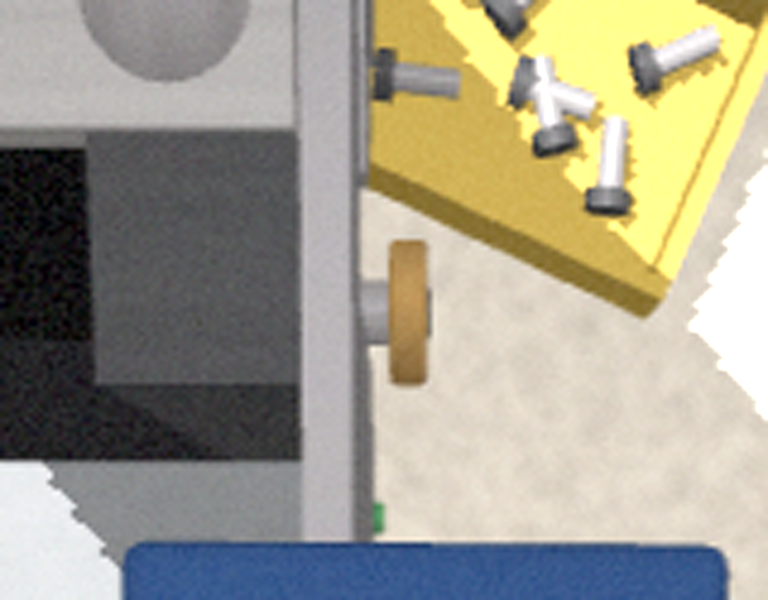

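Run:
```python
from h import *
import pickle
f=pickle.load(open("w5.pkl","rb"))
s=observe();R=np.array(s["ee_rot"]);p=np.array(s["eef_pos"]);print(p)
B=np.stack([R[:,1],R[:,0],-R[:,2]],1);c0=p+B@[0,0,.001]
yw=-50.8;cx=np.array([np.cos(np.radians(yw)),np.sin(np.radians(yw)),0]);cy=np.array([-cx[1],cx[0],0])
q=lambda x,y:(235+(x+.5)/4.8-.5,(y+.5)/4.8-.5)
for z in(.161,.164,.167):
    d=onz(f,q(388,312),z)-4.5e-3*cy+.118*cx-.02*cx+.008*cy-c0
    print(z,(d@cx*1e3).round(1),(d@cy*1e3).round(1), "w1est", ((np.array([.5283,-.1568,0])-.02*cx+.008*cy-c0)@np.stack([cx,cy],1)*1e3).round(1))
for n,X in(("c-",(-70,-25,37)),("c+",(-70,25,37)),("ear root-",(-80,-10,38)),("ear root+",(-80,-6,38))):
    u=proj(f,c0+B@(np.array(X)/1e3));print(n,(u-[235,0])*4.8)
```

```text
[ 0.52343387 -0.13632437  0.21528441]
0.161 -1.3 -1.1 w1est [-1.1 -1.2]
0.164 -0.9 -1.1 w1est [-1.1 -1.2]
0.167 -0.5 -1.0 w1est [-1.1 -1.2]
c- [117.55616282 524.53918552]
c+ [728.74872181 524.44894509]
ear root- [297.93455322 394.69774417]
ear root+ [348.04563475 394.68892451]
```

```bash
python3 -m creep '[[[-1.3,-1,0,0,0,0,-0.2],[0,0,6,0,0,0,-0.2],[0,0,6,0,0,0,-0.2],[0,0,3,0,0,0,-0.2],[0,0,0,0,0,0,-0.2]]]';python3 -m creep '[[[0,0,4,0,0,0,-0.2],[0,0,4,0,0,0,-0.2],[0,0,0,0,0,0,-0.2]]]';python3 -m creep '[[[0,0,5,0,0,0,-0.2],[0,0,5,0,0,0,-0.2],[0,0,0,0,0,0,-0.2]]]'
```

```text
t: 10.25
eef_pos: [0.5204, -0.1363, 0.1988]
ee_rot: [[0.775, 0.632, -0.001], [0.632, -0.775, 0.0], [-0.001, -0.001, -1.0]]
force: [-0.1, -0.2, -6.2]
finger_gap: 0.05
t: 10.55
eef_pos: [0.5204, -0.1363, 0.1908]
ee_rot: [[0.775, 0.632, -0.001], [0.632, -0.775, 0.0], [-0.001, -0.001, -1.0]]
force: [0.4, 0.1, -7.1]
finger_gap: 0.0498
t: 10.85
eef_pos: [0.5203, -0.1363, 0.1807]
ee_rot: [[0.775, 0.632, -0.002], [0.632, -0.775, 0.0], [-0.001, -0.001, -1.0]]
force: [-0.2, -0.6, -7.5]
finger_gap: 0.0498
```

```bash
python3 -m creep '[[[0.6,0.5,0,0,0,0,-0.2],[0,0,0,0,0,0,-0.2],[0,0,0,0,0,0,-0.2]]]';python3 -m creep '[[[0,0,3,0,0,0,-0.2],[0,0,3,0,0,0,-0.2],[0,0,0,0,0,0,-0.2]]]';python3 -m creep '[[[0,0,2,0,0,0,-0.2],[0,0,2,0,0,0,-0.2],[0,0,0,0,0,0,-0.2]]]'
```

```text
t: 11.15
eef_pos: [0.5219, -0.1364, 0.1816]
ee_rot: [[0.775, 0.632, 0.0], [0.632, -0.775, -0.0], [0.0, 0.0, -1.0]]
force: [0.5, -1.1, -7.3]
finger_gap: 0.0497
t: 11.45
eef_pos: [0.5212, -0.1364, 0.1749]
ee_rot: [[0.775, 0.632, -0.001], [0.632, -0.775, 0.0], [-0.001, -0.001, -1.0]]
force: [-0.8, -0.4, -6.5]
finger_gap: 0.0497
t: 11.75
eef_pos: [0.5215, -0.1364, 0.1712]
ee_rot: [[0.775, 0.632, -0.001], [0.632, -0.775, 0.0], [-0.0, -0.0, -1.0]]
force: [-0.0, 0.4, -6.3]
finger_gap: 0.0497
```

```bash
for i in 1 2; do :; done; python3 -m creep '[[[0,0,3,0,0,0,-0.2],[0,0,3,0,0,0,-0.2],[0,0,0,0,0,0,-0.2]]]' | grep -E "eef|force";python3 -m creep '[[[0,0,2,0,0,0,-0.2],[0,0,2,0,0,0,-0.2],[0,0,0,0,0,0,-0.2]]]'| grep -E "eef|force"
```

```text
eef_pos: [0.5213, -0.1364, 0.165]
force: [0.1, -0.9, -6.7]
eef_pos: [0.5215, -0.1364, 0.1612]
force: [0.6, 0.4, -7.0]
```

```bash
python3 -m creep '[[[0,0,2,0,0,0,-0.2],[0,0,0,0,0,0,-0.2]]]'| grep -E "eef|force"
```

```text
eef_pos: [0.5215, -0.1364, 0.1593]
force: [-0.9, 1.1, -6.6]
```

```bash
python3 -m creep '[[[0,0,2,0,0,0,-0.2],[0,0,0,0,0,0,-0.2]]]'| grep -E "eef|force"; python3 -m creep '[[[0,0,1.5,0,0,0,-0.2],[0,0,0,0,0,0,-0.2]]]'| grep -E "eef|force"
```

```text
eef_pos: [0.5215, -0.1364, 0.1573]
force: [-0.5, -0.3, -7.9]
eef_pos: [0.5216, -0.1364, 0.1558]
force: [-0.2, -0.1, -7.6]
```

```bash
python3 -m creep '[[[0,0,1,0,0,0,-0.2],[0,0,0,0,0,0,-0.2]]]'| grep -E "eef|force"; python3 -m creep '[[[0,0,1,0,0,0,-0.2],[0,0,0,0,0,0,-0.2]]]'| grep -E "eef|force"
```

```text
eef_pos: [0.5216, -0.1364, 0.1549]
force: [0.4, 0.5, -7.0]
eef_pos: [0.5216, -0.1364, 0.1539]
force: [-0.0, 0.6, -6.8]
```

```bash
python3 -m creep '[[[0,0,1,0,0,0,-0.2],[0,0,0,0,0,0,-0.2]]]'| grep -E "eef|force"; python3 -m creep '[[[0,0,1,0,0,0,-0.2],[0,0,0,0,0,0,-0.2]]]'| grep -E "eef|force"
```

```text
eef_pos: [0.5216, -0.1364, 0.1529]
force: [-0.3, 0.2, -5.9]
eef_pos: [0.5216, -0.1364, 0.1519]
force: [-0.3, -0.4, -7.3]
```

```bash
python3 -m creep '[[[0,0,1,0,0,0,-0.2],[0,0,0,0,0,0,-0.2]]]'| grep -E "eef|force"
```

```text
eef_pos: [0.5216, -0.1364, 0.1509]
force: [-0.1, -0.1, -7.5]
```

```bash
python3 -m creep '[[[0,0,1,0,0,0,-0.2],[0,0,0,0,0,0,-0.2]]]'| grep -E "eef|force"
```

```text
eef_pos: [0.5216, -0.1364, 0.1499]
force: [0.2, 0.5, -6.2]
```

```bash
python3 -m creep '[[[0,0,1,0,0,0,-0.2],[0,0,0,0,0,0,-0.2]]]'| grep -E "eef|force"
```

```text
eef_pos: [0.5218, -0.1364, 0.149]
force: [0.7, 0.4, -6.0]
```

```bash
python3 -m creep '[[[0,0,1,0,0,0,-0.2],[0,0,0,0,0,0,-0.2]]]'| grep -E "eef|force"
```

```text
eef_pos: [0.5219, -0.1363, 0.1487]
force: [-1.2, 0.8, 1.3]
```

```bash
python3 -m creep '[[[0,0,1,0,0,0,-0.2],[0,0,0,0,0,0,-0.2]]]'| grep -E "eef|force"
```

```text
eef_pos: [0.522, -0.1364, 0.1484]
force: [-3.3, 0.2, 8.9]
```

Contact at TCP z ≈ 0.149, so the stud height is about 0.163, which agrees with the vision. I'll back off about 2 mm into mid-slot and slide towards +x.

```bash
python3 -m creep '[[[0,0,-2,0,0,0,-0.2],[0,0,-2,0,0,0,-0.2],[0,0,0,0,0,0,-0.2]]]'| grep -E "eef|force"; python3 -m creep '[[[0,3,0,0,0,0,-0.2],[0,3,0,0,0,0,-0.2],[0,0,0,0,0,0,-0.2]]]'| grep -E "eef|force"
```

```text
eef_pos: [0.5217, -0.1364, 0.1507]
force: [0.2, 0.5, -6.8]
eef_pos: [0.5259, -0.1417, 0.1507]
force: [-0.3, -0.1, -5.1]
```

```bash
python3 -m creep '[[[0,3,0,0,0,0,-0.2],[0,2,0,0,0,0,-0.2],[0,0,0,0,0,0,-0.2]]]'| grep -E "eef|force"
```

```text
eef_pos: [0.5289, -0.1453, 0.1509]
force: [-0.2, -1.2, -6.5]
```

```bash
python3 -m creep '[[[0,3,0,0,0,0,-0.2],[0,2,0,0,0,0,-0.2],[0,0,0,0,0,0,-0.2]]]'| grep -E "eef|force"; python3 -m creep '[[[0,1,0,0,0,0,-0.2],[0,0,0,0,0,0,-0.2]]]'| grep -E "eef|force"
```

```text
eef_pos: [0.5321, -0.1492, 0.151]
force: [-0.4, 0.4, -7.3]
eef_pos: [0.5325, -0.1496, 0.151]
force: [-0.4, 0.1, -7.2]
```

```bash
python3 -m creep '[[[0,1,0,0,0,0,-0.2],[0,0,0,0,0,0,-0.2]]]'| grep -E "eef|force"; python3 -m creep '[[[0,1,0,0,0,0,-0.2],[0,0,0,0,0,0,-0.2]]]'| grep -E "eef|force"
```

```text
eef_pos: [0.5332, -0.1504, 0.151]
force: [1.0, -0.0, -7.2]
eef_pos: [0.5338, -0.1513, 0.151]
force: [-0.0, -0.5, -7.1]
```

```bash
python3 -m creep '[[[0,1,0,0,0,0,-0.2],[0,0,0,0,0,0,-0.2]]]'| grep -E "eef|force"
```

```text
eef_pos: [0.5344, -0.152, 0.151]
force: [0.4, 0.1, -7.2]
```

```bash
python3 -m creep '[[[0,1,0,0,0,0,-0.2],[0,0,0,0,0,0,-0.2]]]'| grep -E "eef|force"
```

```text
eef_pos: [0.5345, -0.1521, 0.1509]
force: [-1.7, 1.0, -5.8]
```

```bash
python3 -m creep '[[[0,1,0,0,0,0,-0.2],[0,0,0,0,0,0,-0.2]]]'| grep -E "eef|force"
```

```text
eef_pos: [0.5346, -0.1522, 0.1508]
force: [-2.8, 4.4, -5.8]
```

End wall met gently (about 5 N). I'll ease back to the notch centre and lower.

```bash
python3 -m creep '[[[0,-3,0,0,0,0,-0.2],[0,0,0,0,0,0,-0.2],[0,0,0,0,0,0,-0.2]]]'| grep -E "eef|force"; python3 -m creep '[[[0,0,1.5,0,0,0,-0.2],[0,0,0,0,0,0,-0.2]]]'| grep -E "eef|force"
```

```text
eef_pos: [0.5343, -0.1518, 0.1512]
force: [-0.4, -0.2, -6.3]
eef_pos: [0.5338, -0.1514, 0.1494]
force: [0.7, -0.1, -7.0]
```

```bash
python3 -m creep '[[[0,0,1,0,0,0,-0.2],[0,0,0,0,0,0,-0.2]]]'| grep -E "eef|force"
```

```text
eef_pos: [0.5336, -0.1512, 0.1483]
force: [-0.1, 0.4, -6.4]
```

```bash
python3 -m creep '[[[0,0,1,0,0,0,-0.2],[0,0,0,0,0,0,-0.2]]]'| grep -E "eef|force"
```

```text
eef_pos: [0.5336, -0.1511, 0.1474]
force: [0.3, 1.1, -7.0]
```

```bash
python3 -m creep '[[[0,0,1,0,0,0,-0.2],[0,0,0,0,0,0,-0.2]]]'| grep -E "eef|force"; python3 -m creep '[[[0,0,1,0,0,0,-0.2],[0,0,0,0,0,0,-0.2]]]'| grep -E "eef|force"
```

```text
eef_pos: [0.5336, -0.1511, 0.1464]
force: [-0.8, 0.8, -7.2]
eef_pos: [0.5336, -0.1511, 0.1454]
force: [-0.8, -0.3, -7.8]
```

```bash
python3 -m creep '[[[0,0,1,0,0,0,-0.2],[0,0,0,0,0,0,-0.2]]]'| grep -E "eef|force"
```

```text
eef_pos: [0.5336, -0.1511, 0.1444]
force: [0.2, -0.1, -6.6]
```

```bash
python3 -m creep '[[[0,0,1,0,0,0,-0.2],[0,0,0,0,0,0,-0.2]]]'; python3 -c "
from station import *
print(observe()['wrist_torque'])"
```

```text
t: 18.85
eef_pos: [0.5338, -0.1511, 0.1438]
ee_rot: [[0.775, 0.632, 0.0], [0.632, -0.775, -0.0], [0.0, 0.0, -1.0]]
force: [-1.2, 0.2, -4.3]
finger_gap: 0.0496
[ 0.03311218  0.04431759 -0.09323061]
```

```bash
python3 -m creep '[[[0,0,0.8,0,0,0,-0.2],[0,0,0,0,0,0,-0.2],[0,0,0,0,0,0,-0.2]]]'
python3 - <<'E'
from h import *
s=observe();print(s["wrist_torque"],s["force"])
f=grab_frame("wrist");g=grab_frame("scene")
a=cv2.resize(f["pixels"][0:300,150:470],(400,375));b=cv2.resize(g["pixels"][80:200,205:345],(400,343),interpolation=cv2.INTER_CUBIC)
o=np.zeros((375,800,3),np.uint8);o[:,:400]=a;o[:343,400:]=b
cv2.imwrite("pics/seat.png",o[...,::-1])
E
```

```text
t: 19.15
eef_pos: [0.5339, -0.1511, 0.1435]
ee_rot: [[0.775, 0.632, 0.001], [0.632, -0.775, -0.001], [0.0, 0.001, -1.0]]
force: [-3.2, 1.1, 6.5]
finger_gap: 0.0499
[ 0.01713014  0.64552999 -0.00223506] [-3.16490416  1.08419809  6.53625561]
```

View pics/seat.png

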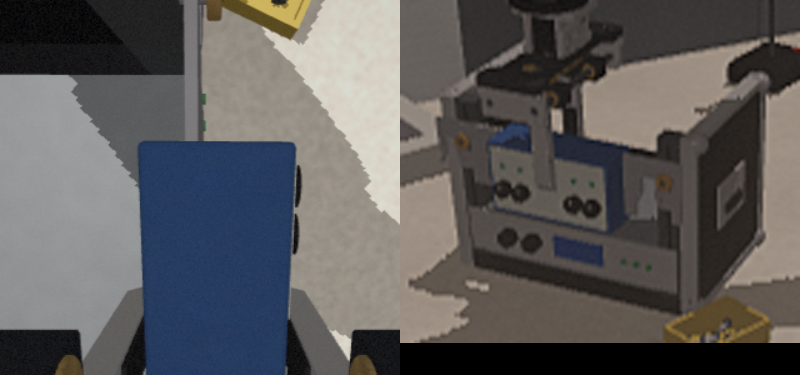

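The picture shows both brass heads in front of the ears and the box level between the rails. Its drop from the slot-top contact was about 5.3 mm, which matches fully home. I'll ease off the pressing force, then open and withdraw upwards.

```bash
python3 -m creep '[[[0,0,-0.7,0,0,0,-0.2],[0,0,0,0,0,0,-0.2]]]'; python3 -m creep '[[[0,0,0,0,0,0,0.1],[0,0,0,0,0,0,0.3],[0,0,0,0,0,0,0.6],[0,0,0,0,0,0,0.6],[0,0,0,0,0,0,0.6],[0,0,0,0,0,0,0.6]]]'
```

```text
t: 19.45
eef_pos: [0.5339, -0.1511, 0.1436]
ee_rot: [[0.775, 0.632, 0.0], [0.632, -0.775, -0.0], [0.0, 0.0, -1.0]]
force: [-2.3, 0.7, 2.7]
finger_gap: 0.0499
t: 20.05
eef_pos: [0.5338, -0.1511, 0.1434]
ee_rot: [[0.775, 0.632, 0.0], [0.632, -0.775, 0.0], [0.0, 0.0, -1.0]]
force: [0.1, 0.5, 1.2]
finger_gap: 0.075
```

```bash
python3 -m creep '[[[0,0,-5,0,0,0,0.6],[0,0,-15,0,0,0,0.6],[0,0,-30,0,0,0,0.6],[0,0,-40,0,0,0,0.6],[0,0,-40,0,0,0,0.6],[0,0,-30,0,0,0,0.6],[0,0,0,0,0,0,0.6],[0,0,0,0,0,0,0.6]]]'
python3 - <<'E'
from h import *
f=grab_frame("wrist");g=grab_frame("scene");t=grab_frame("top")
a=cv2.resize(f["pixels"],(480,300));b=cv2.resize(g["pixels"][80:200,205:345],(400,343),interpolation=cv2.INTER_CUBIC)
c=cv2.resize(t["pixels"][110:270,200:580],(400,168));d=np.zeros((600,800,3),np.uint8)
d[:300,:480]=a;d[257:600,400:]=b;d[305:473,:400]=c
cv2.imwrite("pics/end.png",d[...,::-1])
yw=-50.8;cx=np.array([np.cos(np.radians(yw)),np.sin(np.radians(yw)),0])
hsv=cv2.cvtColor(f["pixels"],cv2.COLOR_RGB2HSV);m=cv2.inRange(hsv,(100,120,60),(125,255,255))
n,l,st,ce=cv2.connectedComponentsWithStats(m);i=1+np.argmax(st[1:,4]);r=cv2.minAreaRect(np.argwhere(l==i)[:,::-1].astype(np.float32))
P=np.array([onz(f,p,.183) for p in cv2.boxPoints(r)]);print(P.mean(0).round(4),r)
E
```

```text
t: 20.85
eef_pos: [0.5337, -0.1512, 0.3038]
ee_rot: [[0.775, 0.632, 0.001], [0.632, -0.775, -0.001], [0.0, 0.001, -1.0]]
force: [-0.2, 0.7, -0.1]
finger_gap: 0.0752
[ 0.5349 -0.1519  0.183 ] ((322.9999694824219, 191.99998474121094), (55.99999237060547, 151.99996948242188), 0.0)
```

View pics/end.png

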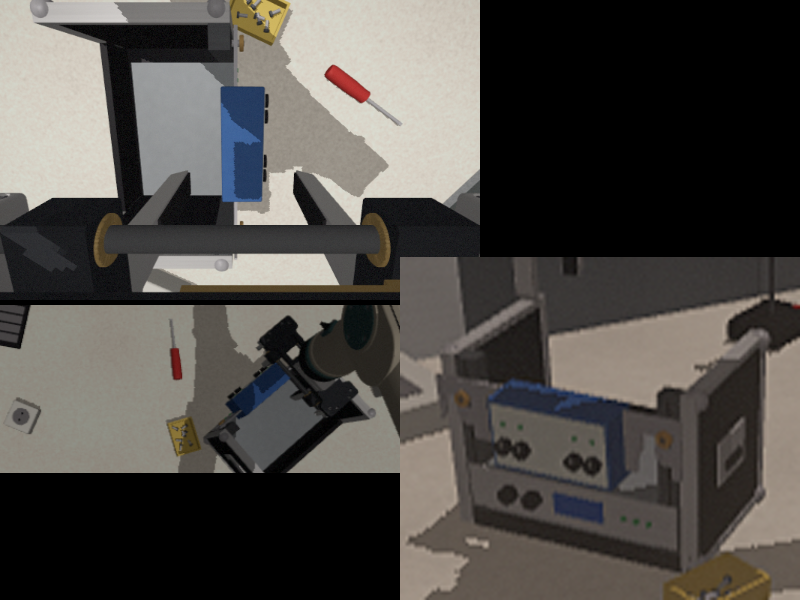

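The box hangs level on both studs, with the gripper clear and the tray, driver and socket box where they were. I'm handing in.

```bash
python3 -c "
from station import *
print(sign_off())"
```

```text
the job is handed in; nothing more can be done
None
```

The blue selector box is hanging on both studs, fully home in its seat notches, and I've handed the job in at about 21 s of the 45 s allowed.

- **Lowering:** I gripped the box across its depth and lowered the slots over the studs. They touched the slot's top edge at TCP z ≈ 0.149, which puts the studs about 2 mm below the mark. That agreed with a camera estimate from the stud spacing (0.163), while triangulating one stud had given 0.169.
- **Sliding:** I backed off 2 mm and slid the box about 20 mm until it met the end walls at about 5 N.
- **Seating:** I eased back about 1 mm to the notch middle and lowered about 5.3 mm until the studs carried the weight. The box pressed on the studs with at most about 16 N in any reading, against the 25 N limit.
- **Release:** I eased the pressing force off before opening the fingers, and they came away without lifting the box.

**Last checks:** the box hangs level with both brass heads in front of the ears, and its measured centre is within about 1.5 mm of where it was let go. The wrist force is near zero, with the gripper about 12 cm above the box. The screwdriver, tray and socket box look unmoved in the final pictures. I did not re-measure their positions, and no other check failed or disagreed.

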